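# Click the canister rack's stop into its notch

## Robot

A 6-joint arm with a two-finger parallel gripper is mounted at the origin on the work surface. World frame = base frame: x ahead of the robot, y to its left, z up, the work surface at z = 0. Lengths are in mm, angles in rad, forces in N, time in s.
With the tool pointing down it reaches from about 350 to 875 mm from the base axis. Payload 4.2 kg.
Tool frame: the origin (TCP) lies at the very end of the fingers, on their centre line; the grasp point (between the pads) lies 19 mm behind it; z points along the fingers, y is the line along which they close (so a half turn about z gives the same grasp; the last joint's range is limited). The gripper opens to 85 mm and grips with 20 to 120 N. Pads are 22 mm wide; open, the fingers measure 114 mm over their backs; the gripper's body (76 mm by 85 mm) begins 54 mm behind the grasp point. The pads swing forward as they close: fully open they stand 13 mm farther back than shut.
Start: joints at [-0.857, 0.385, 0.008, 0, -1.194, -0.259], TCP at [274.563, -561.439, 231.312] pointing down, gripper open.
Joint ranges: [-3.14, 3.14], [-1.21, 2.06], [-1.07, 1.41], [-3.16, 2.05], [-2.99, -0.16], [-3.1, 3.1]. Speed limits (rad/s): [2.79, 2.79, 3.14, 3.14, 3.14, 3.14].

## Interface

Orientations are given as a unit quaternion [x, y, z, w].
In Python, from bench import read_state, get_image, camera_model, job_done gives the robot as it stands.
- The arm moves only by the shell command python3 -m handwheel 'ROWS'. ROWS is JSON, a list of rows, each a list of 7 numbers: the shift along the tool's x, y, z in m, then the turn, a rotation vector about the tool's x, y, z in rad, then the gripper's target within -1 to 1 (fully open at 1, half-way at 0, shut at -1). In form: [[dx, dy, dz, wx, wy, wz, jaw], ...]. A call has 1 to 10 rows; each row is the pose to reach, as a shift and turn from the pose commanded when the call began, along the tool's axes at that moment; what a row does not reach only later rows make up. A row lasts 1/8 s, in which the tool goes at most 62.5 mm and 10.7 degrees, less where a joint would pass 70% of its speed; a pose out of reach is approached as far as the arm can. A call with a gripper value outside its range is refused whole. The fingers move at their own pace and stop on an object; the grip force is fixed at half the most. Time passes only in rows, so rows that repeat a pose let the fingers close. It gives the time, the measured TCP pose, the force, the opening and the grip force at its end, in the units of the state.
- read_state(): the state, without advancing time (a new reading comes with each control period).
- get_image(name): name is "scene" or "top" or "wrist"; returns (picture, depth): 420x560x3 uint8, blue, green, red; 420x560 float32, mm along the optical axis (not along the pixel's ray), 0 where there is no reading.
- camera_model(name): a dict with "K" (3x3 intrinsics, pixels), "dist" ([k1, k2, p1, p2, k3] as OpenCV has them; the pictures are not rectified), "rvec" (rotation vector, rad) and "tvec" (3), from world to camera coordinates, as OpenCV has them; the wrist camera has in their place "hand_eye" (4x4, takes a point from camera to tool coordinates, whose origin is the TCP and whose axes are the flange's). Camera axes: x right, y down, z forward; pixel columns grow to the right and rows downward; lengths in mm; the calibration is good to about 2 mm. A picture is of the moment at which its call begins: read the wrist's pose just before it. camera_model takes no time and is no camera call.
- job_done(): hands the job in; it is judged then, once.
The state is a dict: "clock": time; "joints": joint angles; "joint_vel": joint speeds; "joint_efforts": joint torques, N m; "position": TCP position; "ee_rot": TCP orientation; "contact_force": force on the tool from outside, world axes, zero at the start; "wrist_torque": the same for the moment, N m; "gripper_width": finger opening in mm; "grasp_force": force on a finger pad.
Only numpy, scipy, OpenCV 4.12 (cv2) and the standard library are available. Lean on these libraries where they do the work, as an engineer would, in place of code of your own. Each camera call takes 0.05 s, during which the arm holds its last target. There are 200 camera calls.

## Task

Close up the row of canisters on the refreshment counter: with your fingertips, push the rack's black sliding stop along its rails towards the canisters until you feel it click into the notch between the two ribs, not past it, and leave it seated there with the canisters upright in their row. Only push: do not grip the stop, do not touch or lift the canisters, and leave everything else on the counter where it is. Then take the hand away.

Things in the scene. Friction and masses are not known exactly. Their poses are not given: they have to be found in the camera images.
- rack: Fixed wooden canister rack, 150 mm wide (its x), 430 long (its y); origin: centre of underside. Board 12 mm thick. Metal rails along y at x = +-50 mm, 24 wide, tops 32 mm above the counter, 76 mm channel between. Wooden end wall, 75 mm high, at +y (inner face y = +200); -y end open. The stop is pushed to +y. Turned up to 0.35 rad from the world axes.
- stop (a joint): Travel (m) of the sliding stop along rack +y: 0 to 0.145, starts 0.01 to 0.07. NOTCH AT 0.120. Sliding takes 1 N plus 1-4 N for the canisters. From 0.111 a sprung plunger climbs a rib (push peaks at 8-15 N near 0.114, eases to the crest at 0.116), then the stop snaps off the finger into the notch: force near 0. It centres itself from 0.117-0.123. Past the second, equal rib (crest 0.124) it has left the notch; canisters jam at 0.13.
- stop_push (a point): Middle of the stop's upright push face, which looks to rack -y (the open end); 64 mm above the counter, at rack x = 0, y = joint value - 0.174 m. Dark rubber pad 70 x 34 mm here. The face is 130 mm wide and free above the rails from 37 to 85 mm above the counter. Axes as the rack's.
- stop_top (a point): Middle of the top of the stop: a black block right across the rack, 130 mm (x) by 40 mm (y), top 85 mm above the counter. This point is 20 mm to rack +y of the push face. A round steel button shows at its +x end. Axes as the rack's.
- notch (a point): The notch: midway between two small round steel ribs, 9 mm apart (centres), lying across the rail on the rack's +x side; at rack x = +50, y = -34 mm, 32 mm above the counter. The stop is in the notch when the middle of its 40 mm thickness is level with this point. Axes as the rack's.
- canister_a: Loose stoneware canister with cork lid and small knob, 68 mm diameter, 78 mm high over all, standing on the rack's board between the rails, the one nearest the stop; the three stand with gaps between stop and end wall. 0.10 to 0.18 kg. Origin: centre of its underside.
- canister_b: Loose stoneware canister with cork lid and small knob, 68 mm diameter, 78 mm high over all, standing on the rack's board between the rails, the one in the middle; the three stand with gaps between stop and end wall. 0.10 to 0.18 kg. Origin: centre of its underside.
- canister_c: Loose stoneware canister with cork lid and small knob, 68 mm diameter, 78 mm high over all, standing on the rack's board between the rails, the one nearest the end wall; the three stand with gaps between stop and end wall. 0.10 to 0.18 kg. Origin: centre of its underside.
- mug_a: Lime green mug, 80 mm across, 95 mm high, beyond the rack; not to be disturbed. Origin: centre of its underside.
- mug_b: The other such lime green mug, beyond the rack; not to be disturbed. Origin: centre of its underside.
- sugar_pot: Black bowl, 72 mm across, 50 mm high, on the robot's side of the rack; not to be disturbed. Origin: centre of its underside.
- spoon_a: Steel teaspoon, 130 mm long, 6 mm high, lying along the robot's side of the rack; not to be disturbed. Origin: centre of its underside near mid length.
- water: Corked glass water bottle, 72 mm across, 210 mm high, on the right; not to be disturbed. Origin: centre of its underside.
- water2: Corked glass water bottle, 72 mm across, 210 mm high, on the left; not to be disturbed. Origin: centre of its underside.
- candy_jar: Green glass jar, 84 mm across, 100 mm high, on the right; not to be disturbed. Origin: centre of its underside.
There are look-alikes about, which are no part of the job. Leave any orange look-alike of the canister_c alone. Leave any pink look-alike of the canister_b alone.

How it is judged (in metres and radians):
At the end, for the whole second after the job is handed in: The stop rests in its notch (travel within 3.5 mm of 0.120) and is still; the three canisters stand still and upright (within 0.1 rad) on the rack's board between stop and end wall, within 12 mm of the channel's middle (value of joint stop between 0.1165 and 0.1235 m and velocity of joint stop between -0.005 and 0.005 m/s and angle between each of canister_a, canister_b, canister_c's own z axis and vertical below 0.1 rad and linear speed of each of canister_a, canister_b, canister_c below 0.01 m/s and x of canister_a in the frame of rack between -0.012 and 0.012 m and y of canister_a in the frame of rack between 0 and 0.175 m and z of each of canister_a, canister_b, canister_c in the frame of rack below 0.017 m and x of canister_b in the frame of rack between -0.012 and 0.012 m and y of canister_b in the frame of rack between 0 and 0.175 m and x of canister_c in the frame of rack between -0.012 and 0.012 m and y of canister_c in the frame of rack between 0 and 0.175 m); the robot touches nothing.
It fails at once if the stop is pushed past its notch, over the second rib (value of joint stop above 0.1275 m).
It fails at once if the robot touches a canister (contact force between any of the fingers, the arm and canister_a above 1 N or contact force between any of the fingers, the arm and canister_b above 1 N or contact force between any of the fingers, the arm and canister_c above 1 N).
It fails at once if a canister is lifted or tipped (z of any of canister_a, canister_b, canister_c in the frame of rack above 0.03 m or angle between any of canister_a, canister_b, canister_c's own z axis and vertical above 0.35 rad).
It fails at once if the stop is gripped: the fingers straddle it instead of pushing on its outside (y of the grasp point in the frame of stop_top between -0.015 and 0.015 m and x of the grasp point in the frame of stop_top between -0.066 and 0.066 m and z of the grasp point in the frame of stop_top below -0.002 m).
It fails at once if something else on the counter is disturbed (moved more than 15 mm) (distance of any of mug_a, mug_b, sugar_pot, spoon_a, water, water2, candy_jar from where it was at the start of the episode above 0.015 m).
It also fails if it takes over 56 s, if anything falls off the work surface, if the arm or the gripper's body presses on something with over 40 N, if the wrist force passes 120 N, or if a joint passes its speed limit or range.

## Working session

There is one attempt and no reset: what is moved stays moved. The work goes in short steps, Python scripts to look and compute and a shell command to move; the robot and the scene stay as the last step left them, time stands still between calls to the robot, and variables do not carry over. Pictures are saved under pics/ and viewed, at most 10 in all, crops included, and the job is handed in when it is done.

```bash
mkdir -p pics
python3 - <<'E'
from bench import *
import cv2,numpy as np
s=read_state();print(s['clock'],s['position'],s['ee_rot'],s['gripper_width'],s['contact_force'])
for n in ('top','scene'):
    p,d=get_image(n);cv2.imwrite(f'pics/{n}0.png',p);np.save(f'pics/{n}0.npy',d);c=camera_model(n);print(n,c)
print(camera_model('wrist'))
E
```

```text
0.0 [ 274.30655471 -560.92142812  230.18906322] [-2.25368237e-01  9.74273007e-01  1.08307516e-03 -3.02887296e-04] 85.48915418242608 [0.47608011 0.00976559 0.47756021]
top {'K': array([[504.66678597,   0.        , 278.16546469],
       [  0.        , 504.66678597, 207.20748485],
       [  0.        ,   0.        ,   1.        ]]), 'dist': array([0.0176305, 0.       , 0.       , 0.       , 0.       ]), 'rvec': array([ 2.17418685, -2.16947812,  0.11434005]), 'tvec': array([ -20.03354132,  560.59909455, 1351.33871928])}
scene {'K': array([[393.14662298,   0.        , 282.94022909],
       [  0.        , 393.14662298, 221.05200281],
       [  0.        ,   0.        ,   1.        ]]), 'dist': array([-0.05664713,  0.        ,  0.        ,  0.        ,  0.        ]), 'rvec': array([ 1.64567261,  1.73328671, -0.84132772]), 'tvec': array([  19.07075099, -279.88068933, 1440.38654976])}
{'K': array([[330.56812883,   0.        , 281.19182287],
       [  0.        , 330.56812883, 208.7084598 ],
       [  0.        ,   0.        ,   1.        ]]), 'dist': array([-0.01084291,  0.        ,  0.        ,  0.        ,  0.        ]), 'hand_eye': array([[ 5.71844541e-04, -9.54557569e-01, -2.98026039e-01,
         7.62133558e+01],
       [ 9.99999833e-01,  5.69333261e-04,  9.52368881e-05,
        -1.17672950e+00],
       [ 7.87670441e-05, -2.98026044e-01,  9.54557736e-01,
        -1.41928567e+02],
       [ 0.00000000e+00,  0.00000000e+00,  0.00000000e+00,
         1.00000000e+00]])}
```

View pics/top0.png

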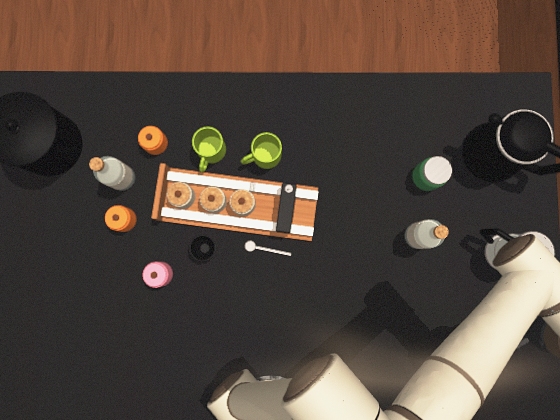

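View pics/scene0.png

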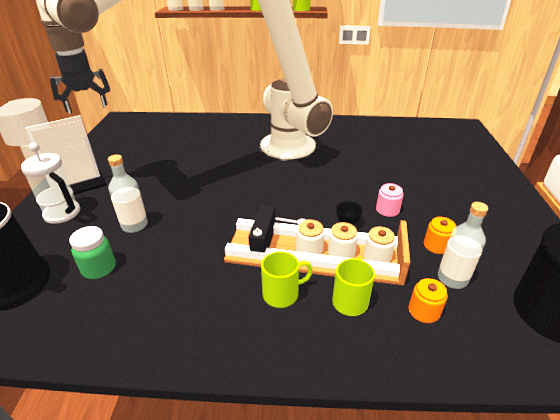

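The top view shows the rack's end wall at about (160,192), and its open end at about (316,212). The stop candidates are the black block across the rails at (287,208), with its steel button at (289,188), and the black sugar pot at (203,248). I choose the block. The row is the three stoneware canisters at (179,194), (211,199) and (241,202). The orange look-alikes at (152,139) and (120,218) and the pink one at (157,274) stay out of it. Next is a close crop and a measurement.

```bash
cat > h.py <<'E'
import cv2,numpy as np
from bench import *
from scipy.spatial.transform import Rotation as R
def pose(n,s=None):
    c=camera_model(n)
    if n=='wrist':
        T=np.eye(4);T[:3,:3]=R.from_quat(s['ee_rot']).as_matrix();T[:3,3]=s['position'];T=T@c['hand_eye'];return c,T[:3,:3],T[:3,3]
    A=cv2.Rodrigues(c['rvec'])[0].T;return c,A,-A@c['tvec']
def ray(n,px,z,s=None):
    c,A,o=pose(n,s)
    u=cv2.undistortPoints(np.array(px,float).reshape(-1,1,2),c['K'],c['dist']).reshape(-1,2)
    d=np.c_[u,np.ones(len(u))]@A.T
    return o+d*((z-o[2])/d[:,2])[:,None]
E
python3 - <<'E'
from h import *
p=cv2.imread('pics/top0.png')
m=np.zeros(p.shape[:2],np.uint8)
m[150:250,145:330]=(p[150:250,145:330].min(2)>170)*255
n,l,st,ce=cv2.connectedComponentsWithStats(m)
for i in range(1,n):
    if st[i,4]>15:
        ys,xs=np.nonzero(l==i);w=ray('top',np.c_[xs,ys],32)[:,:2]
        r=cv2.minAreaRect(w.astype(np.float32));print(ce[i],st[i,4],np.round(r[0],1),np.round(r[1],1),round(r[2],1))
g=p[150:250,145:330].max(2)
k=np.zeros_like(m);k[175:240,270:305]=(p[175:240,270:305].max(2)<75)*255
n,l,st,ce=cv2.connectedComponentsWithStats(k)
for i in range(1,n):
    if st[i,4]>60:
        ys,xs=np.nonzero(l==i);w=ray('top',np.c_[xs,ys],85)[:,:2]
        r=cv2.minAreaRect(w.astype(np.float32));print('dark',ce[i],st[i],np.round(r[0],1),np.round(r[1],1),round(r[2],1))
cv2.imwrite('pics/crop.png',cv2.resize(p[155:250,145:330],None,fx=4.3,fy=4.3,interpolation=cv2.INTER_CUBIC))
E
```

```text
[222.95210166 182.32844575] 1023 [628.3 131.6] [311.9  25.2] 82.5
[288.6097561  188.07317073] 41 [613.2 -47. ] [16.6 19.2] 0.1
[306.47029703 193.44059406] 202 [598.5 -96. ] [61. 25.] 83.0
[218.47219512 218.60682927] 1025 [529.2 143.9] [313.3  25. ] 82.5
[301.70048309 229.58454106] 207 [499.4 -82.9] [60.9 24.9] 83.0
[253.06930693 246.08910891] 101 [457.4  36.9] [21.6 67.6] 0.1
dark [286.53970081 199.29344074] [270 175  35  58 869] [565.2 -41.9] [150.4  89.7] 0.2
dark [279.640625 238.078125] [270 236  27   4  64] [475.6 -31.3] [ 7.8 67.7] 0.1
```

View pics/crop.png

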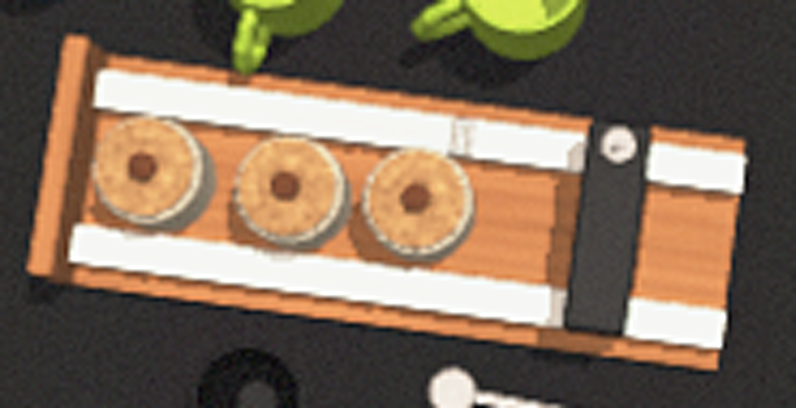

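The crop confirms it: the black block with its steel button is at crop (617,145), and the rib pair is on the upper (+x) rail at crop (462,136). The rack's +y axis points along 82.5° with its origin near (573, 93.5), and the travel is about 20 mm. I'll go high and stand off before the push face, with the jaw shut.

```bash
python3 -m handwheel '[[0,0,-0.06,0,0,-0.1,-1],[-0.448,0.294,-0.06,0,0,-0.986,-1],[-0.448,0.294,-0.06,0,0,-0.986,-1],[-0.448,0.294,-0.06,0,0,-0.986,-1],[-0.448,0.294,-0.06,0,0,-0.986,-1],[-0.448,0.294,-0.06,0,0,-0.986,-1],[-0.448,0.294,-0.06,0,0,-0.986,-1],[-0.448,0.294,-0.06,0,0,-0.986,-1],[-0.448,0.294,-0.06,0,0,-0.986,-1],[-0.448,0.294,-0.06,0,0,-0.986,-1]]'
python3 -m handwheel '[[0,0,0,0,0,0,-1],[0,0,0,0,0,0,-1],[0,0,0.06,0,0,0,-1],[0,0,0.1,0,0,0,-1],[0,0,0.1,0,0,0,-1],[0,0,0.1,0,0,0,-1],[0,0,0.1,0,0,0,-1]]'
python3 - <<'E'
from h import *
s=read_state();print(s)
p,d=get_image('wrist');cv2.imwrite('pics/w1.png',p)
print(ray('top',[[288.6,188.1],[252.4,186.6]],85)[0],ray('top',[[252.4,186.6]],32))
E
```

```text
clock: 1.35
position: [548.7, -97.8, 290.7]
ee_rot: [-0.661, 0.751, 0.0, -0.0]
contact_force: [0.8, -0.5, -0.3]
gripper_width: -0.0
grasp_force: 0.0
clock: 2.22
position: [549.1, -100.9, 193.7]
ee_rot: [-0.66, 0.752, -0.002, 0.002]
contact_force: [-0.0, -0.1, 0.1]
gripper_width: 0.0
grasp_force: 0.0
{'clock': 2.225, 'joints': array([ 1.08838938e-01,  3.00252655e-01, -2.17840171e-01,  5.60648316e-04,
       -1.04816205e+00, -2.39420169e-01]), 'joint_vel': array([ 0.00576106, -0.00014593, -0.00969106, -0.00518633,  0.00315119,
        0.00054156]), 'joint_efforts': array([-7.22056185e-02, -3.32699060e+01,  1.74826080e+01,  3.90170261e+00,
        1.11742753e-03,  4.67992704e-04]), 'position': array([ 549.12594509, -100.89323885,  193.72277906]), 'ee_rot': array([-0.65956857,  0.75164093, -0.00150236,  0.00171996]), 'contact_force': array([-0.03032318, -0.11944195,  0.05489909]), 'wrist_torque': array([ 0.01043391,  0.00396357, -0.00751389]), 'grasp_force': 0.0, 'gripper_width': 0.025261515834888344}
[605.50573159 -45.92525345  85.        ] [[616.78432547  51.82430835  32.        ]]
```

View pics/w1.png

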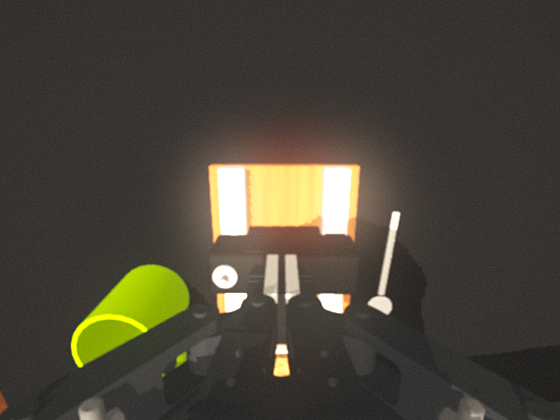

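The wrist view shows the open end of the rack at the top (row 165, columns 210–360). The stop is below it, with its push face between rows about 230 and 258, the button at (225,277), and the shut fingers at columns 265–298. I check the face edges with rays.

Run:
```python
from h import *
s=read_state()
p=cv2.imread('pics/w1.png')
th=np.deg2rad(82.5);ey=np.array([np.cos(th),np.sin(th)]);ex=np.array([ey[1],-ey[0]]);o=np.array([573,93.5])
def rk(px,z):
    w=ray('wrist',px,z,s)[:,:2]-o;return np.round(np.c_[w@ex,w@ey],1)
print('open end',rk([[210,165],[360,165]],12)); print('button',rk([[225,277]],87))
g=p.max(2)
print('col 330',g[215:300:2,322].tolist()); print('col 240',g[225:300:2,245].tolist())
for r in (240,255,262,270): print(r,rk([[285,r]],85),rk([[285,r]],37))
w=s['position'][:2]-o;print('tcp',w@ex,w@ey)
for n,c in (('button top',[[288.6,188.1]]),):
    w=ray('top',c,87)[:,:2]-o;print(n,w@ex,w@ey)
w=ray('top',[[252.4,186.6]],32)[:,:2]-o;print('ribs',w@ex,w@ey)
cv2.imwrite('pics/w1c.png',cv2.resize(cv2.convertScaleAbs(p[150:320,190:380],alpha=2.5),None,fx=3.5,fy=3.5))
```

```text
open end [[  73.  -216.8]
 [ -74.7 -217.1]]
button [[  49.7 -134.9]]
col 330 [253, 248, 241, 241, 241, 245, 245, 247, 247, 246, 164, 118, 117, 116, 113, 110, 104, 99, 105, 100, 99, 97, 105, 96, 96, 94, 91, 90, 87, 84, 86, 84, 81, 81, 79, 79, 79, 82, 71, 187, 255, 255, 255]
col 240 [255, 255, 255, 255, 255, 158, 132, 127, 123, 124, 121, 118, 113, 124, 114, 116, 122, 120, 117, 122, 117, 113, 114, 108, 111, 106, 106, 106, 103, 102, 100, 97, 98, 89, 255, 255, 255, 121]
240 [[  -0.7 -167.9]] [[  -1.1 -147.7]]
255 [[  -0.8 -154.4]] [[  -1.2 -131.7]]
262 [[  -0.8 -148. ]] [[  -1.2 -124.1]]
270 [[  -0.8 -140.6]] [[  -1.2 -115.2]]
tcp 1.4758827894064361 -195.70518544294737
button top [50.14307725] [-133.97608851]
ribs [48.84951383] [-35.60414905]
```

View pics/w1c.png

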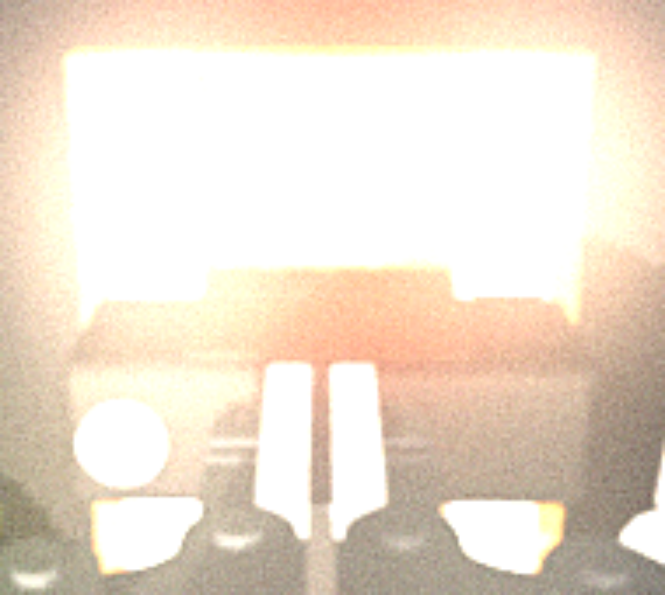

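The crop and the rays agree: the face is at rack y = -154, so travel is about 20 mm, and the rack frame holds within about 2 mm. The TCP is centred at (1.5, -196). I go down and approach gently.

```bash
python3 -m handwheel '[[0,0,0.05,0,0,0,-1],[0,0,0.1,0,0,0,-1],[0,0,0.137,0,0,0,-1],[0,0,0.137,0,0,0,-1],[-0.01,0,0.137,0,0,0,-1],[-0.018,0,0.137,0,0,0,-1],[-0.018,0,0.137,0,0,0,-1]]'
python3 -m handwheel '[[-0.003,0,0,0,0,0,-1],[-0.006,0,0,0,0,0,-1],[-0.009,0,0,0,0,0,-1],[-0.012,0,0,0,0,0,-1],[-0.015,0,0,0,0,0,-1],[-0.018,0,0,0,0,0,-1],[-0.021,0,0,0,0,0,-1],[-0.024,0,0,0,0,0,-1]]'
```

```text
clock: 3.15
position: [551.3, -81.7, 55.9]
ee_rot: [-0.66, 0.751, -0.001, 0.001]
contact_force: [-0.8, -0.3, 0.2]
gripper_width: 0.2
grasp_force: 0.0
clock: 4.15
position: [553.3, -58.7, 54.2]
ee_rot: [-0.66, 0.752, 0.0, -0.0]
contact_force: [0.3, -1.3, -1.1]
gripper_width: 0.0
grasp_force: 0.5
```

```bash
python3 -m handwheel '[[-0.003,0,0,0,0,0,-1],[-0.006,0,0,0,0,0,-1],[-0.009,0,0,0,0,0,-1],[-0.012,0,0,0,0,0,-1],[-0.015,0,0,0,0,0,-1],[-0.018,0,0,0,0,0,-1],[-0.021,0,0,0,0,0,-1],[-0.024,0,0,0,0,0,-1],[-0.027,0,0,0,0,0,-1],[-0.030,0,0,0,0,0,-1]]'
cat > look.py <<'E'
from h import *
import sys
th=np.deg2rad(82.5);ey=np.array([np.cos(th),np.sin(th)]);ex=np.array([ey[1],-ey[0]]);o=np.array([573,93.5])
s=read_state();w=s['position'][:2]-o;print('tcp rack',np.round([w@ex,w@ey],1),'z',s['position'][2],'F rack',np.round([s['contact_force'][:2]@ex,s['contact_force'][:2]@ey],2))
if len(sys.argv)>1:
    p,d=get_image('wrist');cv2.imwrite('pics/'+sys.argv[1]+'w.png',p);t,_=get_image('top')
    cv2.imwrite('pics/'+sys.argv[1]+'.png',np.hstack([p[::2,::2],cv2.resize(t[155:255,145:330],(388,210))]))
E
python3 look.py a
```

```text
clock: 5.4
position: [557.2, -28.9, 54.3]
ee_rot: [-0.66, 0.752, 0.0, 0.0]
contact_force: [0.2, -1.4, -1.6]
gripper_width: -0.3
grasp_force: 0.5
tcp rack [   0.3 -123.4] z 54.31540770533255 F rack [ 0.37 -1.36]
```

View pics/a.png

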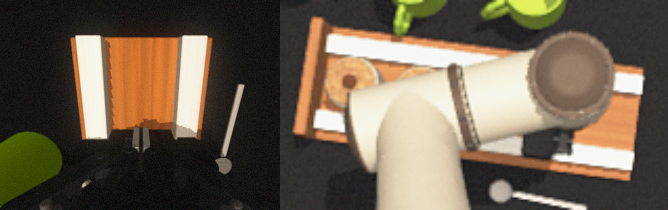

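The left half (wrist view) shows the fingertips at about (140,140) against the stop, and the rails ending at the stop near row 137 (274 at full size). The top view is hidden by the arm. I measure the face from the rail ends.

```bash
cat > face.py <<'E'
from look import *
p=cv2.imread('pics/'+sys.argv[1]+'w.png').min(2)
for z in (32,):
    out=[]
    for c in list(range(170,205,5))+list(range(352,395,6)):
        r=np.nonzero(p[:,c]>150)[0]
        if len(r)>20:
            w=ray('wrist',[[c,r.max()]],z,s)[0,:2]-o; out.append((c,int(r.max()),round(w@ex,1),round(w@ey,1)))
    print(out)
E
sed -i 's/^    p,d=get/    if not __import__("os").path.exists("pics\/"+sys.argv[1]+"w.png"): p,d=get/; ' look.py
sed -i 's/;t,_=get_image.*$//; /hstack/d; s/cv2.imwrite(.pics/cv2.imwrite("pics/' look.py; sed -i "s#\"pics/'#'pics/'#" look.py; cat look.py|tail -3; python3 face.py a
```

```text
s=read_state();w=s['position'][:2]-o;print('tcp rack',np.round([w@ex,w@ey],1),'z',s['position'][2],'F rack',np.round([s['contact_force'][:2]@ex,s['contact_force'][:2]@ey],2))
if len(sys.argv)>1:
    if not __import__("os").path.exists("pics/"+sys.argv[1]+"w.png"): p,d=get_image('wrist');cv2.imwrite('pics/'+sys.argv[1]+'w.png',p)
tcp rack [   0.4 -123.2] z 54.39013966333851 F rack [ 0.65 -0.8 ]
[(170, 260, np.float64(61.9), np.float64(-119.5)), (175, 276, np.float64(60.0), np.float64(-109.6)), (180, 276, np.float64(57.3), np.float64(-109.7)), (185, 275, np.float64(54.4), np.float64(-110.3)), (190, 274, np.float64(51.6), np.float64(-110.9)), (195, 275, np.float64(48.8), np.float64(-110.3)), (200, 275, np.float64(46.0), np.float64(-110.3)), (358, 251, np.float64(-40.8), np.float64(-125.1)), (364, 258, np.float64(-44.3), np.float64(-120.9)), (370, 254, np.float64(-47.4), np.float64(-123.3)), (376, 256, np.float64(-50.8), np.float64(-122.1)), (382, 259, np.float64(-54.3), np.float64(-120.3)), (388, 264, np.float64(-57.8), np.float64(-117.3)), (394, 253, np.float64(-60.5), np.float64(-123.9))]
```

Offset from TCP to face is about 12.7 mm, so travel is about 63 mm and the crest should come near TCP y = -71. I push 30 mm more, then creep.

```bash
python3 -m handwheel '[[-0.003,0,0,0,0,0,-1],[-0.006,0,0,0,0,0,-1],[-0.009,0,0,0,0,0,-1],[-0.012,0,0,0,0,0,-1],[-0.015,0,0,0,0,0,-1],[-0.018,0,0,0,0,0,-1],[-0.021,0,0,0,0,0,-1],[-0.024,0,0,0,0,0,-1],[-0.027,0,0,0,0,0,-1],[-0.030,0,0,0,0,0,-1]]'
python3 look.py; python3 -m handwheel '[[-0.001,0,0,0,0,0,-1],[-0.002,0,0,0,0,0,-1],[-0.003,0,0,0,0,0,-1],[-0.004,0,0,0,0,0,-1],[-0.005,0,0,0,0,0,-1],[-0.006,0,0,0,0,0,-1],[-0.007,0,0,0,0,0,-1],[-0.008,0,0,0,0,0,-1]]'
python3 look.py b
```

```text
clock: 6.75
position: [561.2, 0.7, 54.4]
ee_rot: [-0.66, 0.752, -0.0, 0.0]
contact_force: [0.3, -1.7, 0.6]
gripper_width: 0.0
grasp_force: 0.9
tcp rack [  0.4 -93.5] z 54.37487356614193 F rack [ 0.57 -1.66]
clock: 7.75
position: [562.2, 8.6, 54.3]
ee_rot: [-0.66, 0.752, -0.0, 0.0]
contact_force: [0.6, -2.8, 1.7]
gripper_width: 0.3
grasp_force: 1.2
tcp rack [  0.4 -85.6] z 54.338791873054056 F rack [ 0.99 -2.64]
```

```bash
python3 face.py b; python3 -m handwheel '[[-0.001,0,0,0,0,0,-1],[-0.002,0,0,0,0,0,-1],[-0.003,0,0,0,0,0,-1],[-0.004,0,0,0,0,0,-1],[-0.005,0,0,0,0,0,-1],[-0.006,0,0,0,0,0,-1]]'
python3 look.py;  python3 -m handwheel '[[-0.0005,0,0,0,0,0,-1],[-0.001,0,0,0,0,0,-1]]'; python3 look.py
```

```text
tcp rack [  0.4 -85.5] z 54.329875904581286 F rack [ 1.79 -2.41]
[(170, 369, np.float64(69.3), np.float64(-7.8)), (175, 274, np.float64(59.9), np.float64(-73.3)), (180, 273, np.float64(57.0), np.float64(-73.9)), (185, 276, np.float64(54.4), np.float64(-72.1)), (190, 275, np.float64(51.6), np.float64(-72.7)), (195, 275, np.float64(48.8), np.float64(-72.7)), (200, 275, np.float64(46.0), np.float64(-72.7)), (358, 249, np.float64(-40.7), np.float64(-88.6)), (364, 251, np.float64(-44.1), np.float64(-87.4)), (370, 254, np.float64(-47.5), np.float64(-85.7)), (376, 257, np.float64(-50.9), np.float64(-83.9)), (382, 259, np.float64(-54.3), np.float64(-82.7)), (388, 262, np.float64(-57.7), np.float64(-80.9)), (394, 252, np.float64(-60.4), np.float64(-86.9))]
clock: 8.55
position: [563.0, 14.6, 54.3]
ee_rot: [-0.66, 0.752, -0.0, 0.0]
contact_force: [1.4, -3.5, 1.3]
gripper_width: -0.0
grasp_force: 1.2
tcp rack [  0.4 -79.6] z 54.32333117374516 F rack [ 1.81 -3.26]
clock: 8.8
position: [563.1, 15.5, 54.3]
ee_rot: [-0.66, 0.752, -0.0, 0.0]
contact_force: [1.2, -3.4, 1.0]
gripper_width: 0.4
grasp_force: 1.2
tcp rack [  0.4 -78.6] z 54.33517914659474 F rack [ 1.68 -3.24]
```

Travel is about 108 mm. Now 0.5 mm at a time.

```bash
f(){ python3 look.py; }
python3 -m handwheel '[[-0.0005,0,0,0,0,0,-1],[-0.001,0,0,0,0,0,-1]]'>/dev/null; f
python3 -m handwheel '[[-0.0005,0,0,0,0,0,-1],[-0.001,0,0,0,0,0,-1]]'>/dev/null; f
python3 -m handwheel '[[-0.0005,0,0,0,0,0,-1]]'>/dev/null; f
python3 -m handwheel '[[-0.0005,0,0,0,0,0,-1]]'>/dev/null; f
```

```text
tcp rack [  0.3 -77.6] z 54.31660651619138 F rack [ 0.98 -2.47]
tcp rack [  0.2 -76.6] z 54.25162498295242 F rack [ 1.16 -2.33]
tcp rack [  0.2 -76.1] z 54.24731409312331 F rack [ 1.41 -2.97]
tcp rack [  0.2 -75.6] z 54.25471945266269 F rack [ 0.59 -2.65]
```

```bash
f(){ python3 look.py; }
python3 -m handwheel '[[-0.0005,0,0,0,0,0,-1]]'>/dev/null; f
python3 -m handwheel '[[-0.0005,0,0,0,0,0,-1]]'>/dev/null; f
python3 -m handwheel '[[-0.0005,0,0,0,0,0,-1]]'>/dev/null; f
python3 -m handwheel '[[-0.0005,0,0,0,0,0,-1]]'>/dev/null; f
```

```text
tcp rack [  0.2 -75.1] z 54.26768201742331 F rack [ 0.08 -2.  ]
tcp rack [  0.2 -74.7] z 54.252023316215485 F rack [ 1.31 -2.36]
tcp rack [  0.2 -74.1] z 54.25993166081201 F rack [ 0.54 -2.3 ]
tcp rack [  0.2 -73.7] z 54.28194324906341 F rack [ 1.56 -3.56]
```

```bash
f(){ python3 look.py; }
python3 -m handwheel '[[-0.0005,0,0,0,0,0,-1]]'>/dev/null; f
python3 -m handwheel '[[-0.0005,0,0,0,0,0,-1]]'>/dev/null; f
python3 -m handwheel '[[-0.0005,0,0,0,0,0,-1]]'>/dev/null; f
python3 -m handwheel '[[-0.0005,0,0,0,0,0,-1]]'>/dev/null; f
```

```text
tcp rack [  0.2 -73.4] z 54.285215358920134 F rack [ 1.32 -5.01]
tcp rack [  0.2 -73.2] z 54.270128764564014 F rack [ 2.38 -5.73]
tcp rack [  0.2 -73. ] z 54.27435313822165 F rack [ 2.4  -7.04]
tcp rack [  0.1 -72.9] z 54.26651166209436 F rack [ 2.61 -8.06]
```

The rib climb has begun (0.111 at TCP about -73.8). I keep creeping until the force drops.

```bash
f(){ python3 look.py; }
python3 -m handwheel '[[-0.0005,0,0,0,0,0,-1]]'>/dev/null; f
python3 -m handwheel '[[-0.0005,0,0,0,0,0,-1]]'>/dev/null; f
python3 -m handwheel '[[-0.0005,0,0,0,0,0,-1]]'>/dev/null; f
python3 -m handwheel '[[-0.0005,0,0,0,0,0,-1]]'>/dev/null; f
```

```text
tcp rack [  0.1 -72.7] z 54.27841572458132 F rack [ 3.33 -9.02]
tcp rack [  0.1 -72.4] z 54.29451334074676 F rack [  3.19 -10.9 ]
tcp rack [  0.1 -72.3] z 54.2817236211324 F rack [  3.78 -12.61]
tcp rack [  0.1 -72.1] z 54.28441342940951 F rack [  3.84 -13.03]
```

```bash
f(){ python3 look.py; }
python3 -m handwheel '[[-0.0005,0,0,0,0,0,-1]]'>/dev/null; f
python3 -m handwheel '[[-0.0005,0,0,0,0,0,-1]]'>/dev/null; f
python3 -m handwheel '[[-0.0005,0,0,0,0,0,-1]]'>/dev/null; f
```

```text
tcp rack [  0.1 -72. ] z 54.30499147067872 F rack [  4.35 -13.9 ]
tcp rack [  0.1 -71.7] z 54.32131407093989 F rack [  3.55 -14.5 ]
tcp rack [  0.1 -70.9] z 54.285535244478346 F rack [  2.64 -10.29]
```

```bash
f(){ python3 look.py; }
python3 -m handwheel '[[0,0,0,0,0,0,-1]]'>/dev/null; f
```

```text
tcp rack [  0.1 -69.6] z 54.26667976904329 F rack [ 1.59 -5.92]
```

```bash
f(){ python3 look.py; }
python3 -m handwheel '[[0,0,0,0,0,0,-1]]'>/dev/null; f
python3 -m handwheel '[[0,0,0,0,0,0,-1],[0,0,0,0,0,0,-1]]'>/dev/null; f
```

```text
tcp rack [  0.2 -68.9] z 54.282360280882955 F rack [ 1.56 -3.5 ]
tcp rack [  0.2 -67.9] z 54.24580327287645 F rack [ 1.04 -3.18]
```

```bash
python3 -m handwheel '[[0,0,0,0,0,0,-1],[0,0,0,0,0,0,-1]]'; python3 look.py c; python3 face.py c
```

```text
clock: 12.18
position: [564.4, 26.1, 54.3]
ee_rot: [-0.66, 0.751, 0.0, 0.0]
contact_force: [-0.4, -3.2, 0.6]
gripper_width: 0.0
grasp_force: 1.0
tcp rack [  0.2 -67.9] z 54.289325824854195 F rack [ 0.   -3.18]
tcp rack [  0.2 -67.9] z 54.27498976674863 F rack [ 0.9  -1.39]
[(170, 261, np.float64(61.7), np.float64(-63.7)), (175, 275, np.float64(59.7), np.float64(-55.1)), (180, 274, np.float64(56.9), np.float64(-55.7)), (185, 274, np.float64(54.1), np.float64(-55.7)), (190, 273, np.float64(51.3), np.float64(-56.3)), (195, 276, np.float64(48.6), np.float64(-54.5)), (200, 275, np.float64(45.8), np.float64(-55.1)), (358, 250, np.float64(-40.9), np.float64(-70.4)), (364, 252, np.float64(-44.2), np.float64(-69.3)), (370, 253, np.float64(-47.5), np.float64(-68.7)), (376, 258, np.float64(-51.1), np.float64(-65.7)), (382, 258, np.float64(-54.4), np.float64(-65.7)), (388, 263, np.float64(-57.9), np.float64(-62.7)), (394, 252, np.float64(-60.6), np.float64(-69.3))]
```

Still in contact, with the force down to about 2–3 N. That puts it about at the crest, so I continue in 0.5 mm steps.

```bash
f(){ for i in 1; do python3 look.py; done; }
python3 -m handwheel '[[-0.0005,0,0,0,0,0,-1],[-0.0005,0,0,0,0,0,-1]]'>/dev/null; f
python3 -m handwheel '[[0,0,0,0,0,0,-1]]'>/dev/null; f
```

```text
tcp rack [  0.2 -67.5] z 54.275645697695815 F rack [-0.39 -1.86]
tcp rack [  0.2 -67.5] z 54.25723215907526 F rack [ 0.26 -2.16]
```

```bash
python3 -m handwheel '[[0.004,0,0,0,0,0,-1],[0.004,0,0,0,0,0,-1],[0.004,0,0,0,0,0,-1]]'>/dev/null; python3 look.py d; python3 face.py d
python3 - <<'E'
from h import *
p,_=get_image('scene');cv2.imwrite('pics/s2.png',p);cv2.imwrite('pics/s2c.png',cv2.resize(p[180:300,220:420],None,fx=4,fy=4,interpolation=cv2.INTER_CUBIC))
E
```

```text
tcp rack [  0.3 -71.6] z 54.271144399087866 F rack [-0.01  0.34]
tcp rack [  0.3 -71.5] z 54.28935584937839 F rack [0.17 0.25]
[(170, 260, np.float64(61.7), np.float64(-67.9)), (175, 281, np.float64(60.2), np.float64(-55.0)), (180, 280, np.float64(57.3), np.float64(-55.6)), (185, 280, np.float64(54.5), np.float64(-55.6)), (190, 282, np.float64(51.9), np.float64(-54.4)), (195, 282, np.float64(49.0), np.float64(-54.4)), (200, 281, np.float64(46.2), np.float64(-55.0)), (358, 249, np.float64(-40.8), np.float64(-74.7)), (364, 252, np.float64(-44.1), np.float64(-72.9)), (370, 254, np.float64(-47.5), np.float64(-71.7)), (376, 257, np.float64(-50.9), np.float64(-69.9)), (382, 260, np.float64(-54.4), np.float64(-68.1)), (388, 262, np.float64(-57.8), np.float64(-66.9)), (394, 253, np.float64(-60.5), np.float64(-72.3))]
```

View pics/s2c.png

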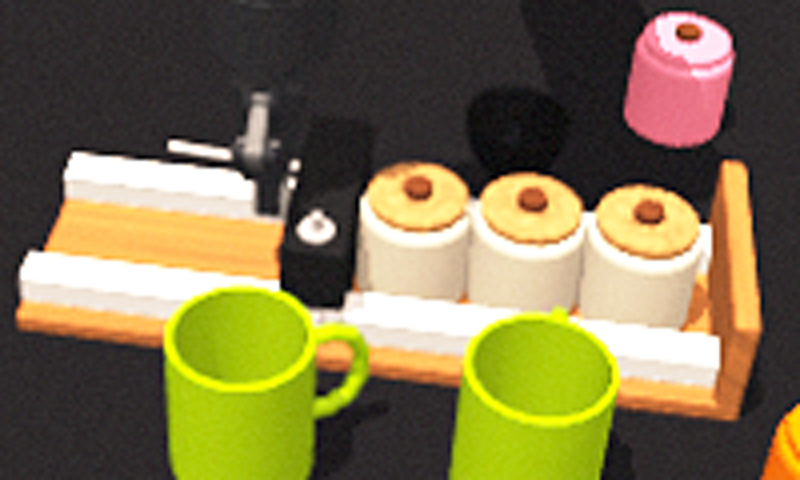

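The crop shows the canisters upright and in a row behind the stop, with its button at crop (318,228) and the fingertip behind it. The ribs are hidden. The stop didn't spring back when I backed off. I withdraw to measure it from above.

```bash
python3 -m handwheel '[[0.04,0,0,0,0,0,-1],[0.06,0,0,0,0,0,-1],[0.08,0,-0.06,0,0,0,-1],[0.12,0,-0.11,0,0,0,-1],[0.16,0,-0.16,0,0,0,-1],[0.2,0,-0.2,0,0,0,-1],[0.24,0,-0.22,0,0,0,-1],[0.24,0,-0.22,0,0,0,-1],[0.24,0,-0.22,0,0,0,-1]]'
python3 - <<'E'
from h import *
t=np.stack([get_image('top')[0] for _ in range(3)]).astype(float).mean(0).astype(np.uint8)
cv2.imwrite('pics/top2.png',t);a=cv2.imread('pics/top0.png')
c=lambda p:cv2.resize(p[175:240,225:330],None,fx=3.75,fy=3.75,interpolation=cv2.INTER_CUBIC)
cv2.imwrite('pics/t2c.png',np.hstack([c(a),c(t)]))
E
```

```text
clock: 14.2
position: [532.3, -215.3, 273.5]
ee_rot: [-0.659, 0.752, 0.001, -0.0]
contact_force: [1.2, 0.6, -1.1]
gripper_width: 0.3
grasp_force: 0.0
```

View pics/t2c.png

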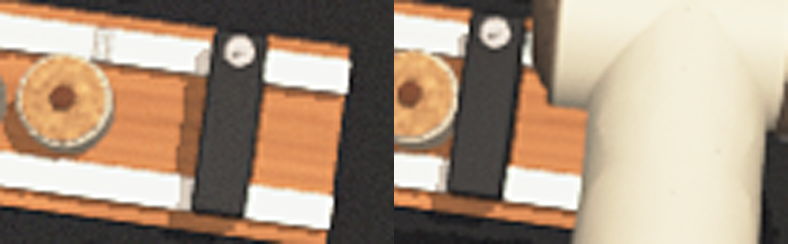

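On the left (start) the ribs are at crop (97,43) and (107,45), and the button at (239,51). On the right (now) the button is at (100,32) of its half. I measure button against ribs.

Run:
```python
from h import *
th=np.deg2rad(82.5);ey=np.array([np.cos(th),np.sin(th)]);ex=np.array([ey[1],-ey[0]]);o=np.array([573,93.5])
a=cv2.imread('pics/top0.png');t=cv2.imread('pics/top2.png')
rk=lambda px,z:(lambda w:np.c_[w@ex,w@ey])(ray('top',px,z)[:,:2]-o)
for p,c in ((a,(289,188)),(t,(251.5,183.5))):
    g=p.min(2).astype(float)
    yy,xx=np.mgrid[:420,:560]
    m=(np.hypot(xx-c[0],yy-c[1])<5.5)&(g>110)
    w=ray('top',np.c_[xx[m],yy[m]],86)[:,:2]-o
    print('button',np.average(xx[m],weights=g[m]),np.average(yy[m],weights=g[m]),'rack',np.average(w@ex,weights=g[m]),np.average(w@ey,weights=g[m]))
# rail profile along rack y at start, rack x 44..56, z 32
c=camera_model('top');g=a.min(2).astype(np.float32)
ys=np.arange(-60,-10,1.);prof=0
for x in np.arange(42,59,2.):
    P=np.c_[(o+x*ex+ys[:,None]*ey),np.full(len(ys),33.)]
    u=cv2.projectPoints(P,c['rvec'],c['tvec'],c['K'],c['dist'])[0].reshape(-1,2).astype(np.float32)
    prof=prof+cv2.remap(g,u[:,:1],u[:,1:],cv2.INTER_LINEAR)[:,0]/9
print(dict(zip(ys.astype(int).tolist(),prof.round().astype(int).tolist())))
# open end / wall edges, face edge of stop on lower rail (both), z=32
for n,p in (('0',a),('2',t)):
    g=p.min(2).astype(np.float32);ys=np.arange(-230,230,.5)
    P=np.c_[(o-50*ex+ys[:,None]*ey),np.full(len(ys),32.)]
    u=cv2.projectPoints(P,c['rvec'],c['tvec'],c['K'],c['dist'])[0].reshape(-1,2).astype(np.float32)
    v=cv2.remap(g,u[:,:1],u[:,1:],cv2.INTER_LINEAR)[:,0]>130
    print(n,[(ys[i],bool(v[i+1])) for i in np.nonzero(np.diff(v.astype(int)))[0]])
```

```text
button 288.4742760753444 188.13382063536687 rack 50.15397496739015 -133.6666630481758
button 251.49115989897027 183.2293569069361 rack 50.10832517792684 -35.53554024563605
{-60: 244, -59: 244, -58: 244, -57: 244, -56: 244, -55: 244, -54: 244, -53: 244, -52: 244, -51: 244, -50: 244, -49: 244, -48: 244, -47: 244, -46: 245, -45: 244, -44: 241, -43: 236, -42: 229, -41: 223, -40: 216, -39: 209, -38: 202, -37: 203, -36: 212, -35: 222, -34: 223, -33: 221, -32: 219, -31: 215, -30: 206, -29: 200, -28: 205, -27: 219, -26: 231, -25: 238, -24: 242, -23: 243, -22: 243, -21: 243, -20: 243, -19: 243, -18: 243, -17: 243, -16: 244, -15: 244, -14: 244, -13: 243, -12: 243, -11: 243}
0 [(np.float64(-216.0), True), (np.float64(-154.0), False), (np.float64(-113.0), True), (np.float64(202.0), False)]
2 [(np.float64(-114.5), False), (np.float64(-111.0), True), (np.float64(-54.5), False), (np.float64(-11.5), True), (np.float64(202.0), False)]
```

The ribs lie at -37.7 and -29.2, so the notch is at -33.5. The button is at -35.5, which is travel of about 0.118: past the crest but about 2 mm short of centre, probably held by canister friction. A gentle nudge of 1.5 mm will centre it.

```bash
python3 -m handwheel '[[-0.05,0,0.02,0,0,0,-1],[-0.1,0,0.07,0,0,0,-1],[-0.14,0,0.12,0,0,0,-1],[-0.16,0,0.17,0,0,0,-1],[-0.18,0,0.22,0,0,0,-1],[-0.2,0,0.22,0,0,0,-1],[-0.22,0,0.22,0,0,0,-1],[-0.235,0,0.22,0,0,0,-1],[-0.24,0,0.22,0,0,0,-1],[-0.24,0,0.22,0,0,0,-1]]' >/dev/null; python3 look.py
python3 -m handwheel '[[-0.001,0,0,0,0,0,-1],[-0.002,0,0,0,0,0,-1],[-0.003,0,0,0,0,0,-1]]'>/dev/null; python3 look.py
python3 -m handwheel '[[-0.0005,0,0,0,0,0,-1],[-0.0005,0,0,0,0,0,-1]]'>/dev/null; python3 look.py
python3 -m handwheel '[[-0.0005,0,0,0,0,0,-1],[-0.0005,0,0,0,0,0,-1]]'>/dev/null; python3 look.py
```

```text
tcp rack [  0.7 -71.4] z 55.32005784860233 F rack [-0.02 -0.77]
tcp rack [  0.3 -68.9] z 54.26440278276059 F rack [-0.24 -0.49]
tcp rack [  0.3 -68.2] z 54.22355898724441 F rack [-0.01  0.31]
tcp rack [  0.3 -67.6] z 54.30487414886298 F rack [-0.37  1.34]
```

```bash
python3 -m handwheel '[[-0.0005,0,0,0,0,0,-1],[-0.0005,0,0,0,0,0,-1]]'>/dev/null; python3 look.py
python3 -m handwheel '[[-0.0005,0,0,0,0,0,-1],[-0.0005,0,0,0,0,0,-1]]'>/dev/null; python3 look.py
python3 -m handwheel '[[-0.0005,0,0,0,0,0,-1],[-0.0005,0,0,0,0,0,-1]]'>/dev/null; python3 look.py
```

```text
tcp rack [  0.3 -67.4] z 54.31241413305401 F rack [ 0.14 -1.74]
tcp rack [  0.3 -66.6] z 54.26378383995023 F rack [ 0.24 -0.6 ]
tcp rack [  0.3 -66.2] z 54.27137696669999 F rack [-0.42 -2.75]
```

```bash
python3 -m handwheel '[[0.03,0,0,0,0,0,-1],[0.06,0,0,0,0,0,-1],[0.08,0,-0.06,0,0,0,-1],[0.12,0,-0.11,0,0,0,-1],[0.16,0,-0.16,0,0,0,-1],[0.2,0,-0.2,0,0,0,-1],[0.24,0,-0.22,0,0,0,-1],[0.24,0,-0.22,0,0,0,-1],[0.24,0,-0.22,0,0,0,-1]]'>/dev/null
python3 - <<'E'
from h import *
th=np.deg2rad(82.5);ey=np.array([np.cos(th),np.sin(th)]);ex=np.array([ey[1],-ey[0]]);o=np.array([573,93.5])
t=np.stack([get_image('top')[0] for _ in range(3)]).astype(float).mean(0).astype(np.uint8)
g=t.min(2).astype(float);yy,xx=np.mgrid[:420,:560]
m=(np.hypot(xx-251,yy-183.3)<5.5)&(g>110)
w=ray('top',np.c_[xx[m],yy[m]],86)[:,:2]-o
print('button',np.average(w@ex,weights=g[m]),np.average(w@ey,weights=g[m]))
p,_=get_image('scene')
cv2.imwrite('pics/fin.png',np.hstack([cv2.resize(t[155:255,145:330],(400,216)),cv2.resize(p[180:300,220:420],(360,216))]))
print(read_state()['clock'],read_state()['position'])
E
```

```text
button 49.99996544590339 -34.243403375904045
18.55 [ 533.50485812 -209.05801989  273.44807781]
```

View pics/fin.png

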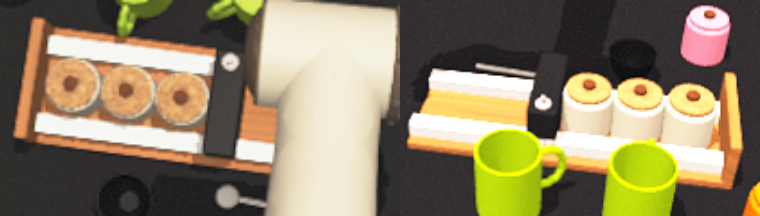

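The final view shows the button at (230,62) in the left half, level with the notch to 0.7 mm (y = -34.2 against -33.5). The three canisters are upright in their row and the hand is clear.

```bash
python3 -c "from bench import job_done;print(job_done())"
```

```text
the job is handed in; nothing more can be done
None
```

The stop is in its notch, about 0.7 mm short of centre by the top camera, with the canisters upright in their row and the hand clear; I felt the rib and the force drop but no sharp snap, so I nudged it about 1.2 mm further before handing in at about 18.6 s of the 56 s limit.

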